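# Take up the bearing play of a sampler's tube carousel

### The arm

A 7-joint arm with a two-finger parallel gripper is mounted at the origin on the work surface. World frame = base frame: x ahead of the robot, y to its left, z up, the work surface at z = 0. Lengths are in m, angles in rad, forces in N, time in s.
With the tool pointing down it reaches from about 0.35 to 0.9 m from the base axis. Payload 8.1 kg.
Tool frame: the origin (TCP) lies at the very end of the fingers, on their centre line; the grasp point (between the pads) lies 19 mm behind it; x points along the fingers, y is the direction in which the jaws open and shut, and the axes are right-handed (so a half turn about x gives the same grasp; the last joint's range is limited). The gripper opens to 92 mm and grips with 3 to 60 N. Pads are 19 mm wide; open, the fingers measure 130 mm over their backs; the gripper's body (75 mm by 190 mm) begins 47 mm behind the grasp point.
Start: joints at [1.116, 0.434, 0.025, 1.573, -0.012, 1.134, -0.075], TCP at [0.215, -0.587, 0.227] pointing down, gripper open.
Joint ranges: [-2.62, 2.62], [-0.44, 2.09], [-1.27, 1.32], [0.08, 2.57], [-1.32, 4.46], [0.12, 2], [-2.74, 2.74]. Speed limits (rad/s): [2.22, 2.22, 3.01, 3.01, 3.14, 3.14, 3.14].

### API

Orientations are given as a 3x3 rotation matrix whose columns are the frame's x, y, z axes.
In Python, from plant import env, vision, sign_off, status gives the robot as it stands. The module is installed in compiled form; this text tells all that it offers. Calls block until the motion is done:
- env.goto(position, orientation): joint-space move of the TCP to a pose.
- env.movel(position, rotation=None, v=0.15, stop_force=None): straight line of the TCP; rotation=None keeps the orientation; v is the mean speed in m/s. With stop_force (N) it stops when the force on the tool has changed by that much, and returns True; else False.
- env.move_j(angles): joint-space move.
- env.release() and env.grasp(): open the fingers fully, or close them until they stop; the grip force is fixed at half the most.
- env.wait(seconds).
- env.ik(position, orientation): joint angles nearest the present ones, or None.
- vision.grab_frame(name): name is "scene" or "top" or "wrist"; returns the picture (420x560x3 uint8, red, green, blue); there is no depth.
- vision.get_calibration(name): a dict with "camera_matrix" (3x3 intrinsics, pixels), "dist_coeffs" ([k1, k2, p1, p2, k3] as OpenCV has them; the pictures are not rectified), "world_from_camera" (4x4, takes a point from camera to world coordinates); the wrist camera has in their place "mount" (4x4, takes a point from camera to tool coordinates, whose origin is the TCP and whose axes are the tool frame's). Camera axes: x right, y up, looking along -z (the intrinsics and any distortion apply to the point x, -y, -z); pixel columns grow to the right and rows downward; lengths in m; the calibration is good to about 2 mm. A picture is of the moment at which its call begins: read the wrist's pose just before it. get_calibration takes no time and is no camera call.
A pose or a line that the arm cannot do raises env.MotionError and nothing moves.
- sign_off(): hands the job in, once; it reports no verdict.
Trained networks look in the newest picture that a camera, given by its name, has taken for a name from the list of things; names that differ only in an ending like _2 or _b are one class to them, and where a whole thing is asked for, a point or a joint stands for the part that bears it (a point fixed in the world has none). Each returns a list of dicts, best first, with "conf" (0 to 1); they miss things now and then, are a little off and sometimes report something else, mostly with a low value. They report only what shows in the picture. A call takes as long as a camera call.
- vision.cut_out(target, camera): "mask" (420x560 bool, what is visible of it).
- vision.place_of(target, camera): "at" ([x, y, z] in m, in world coordinates, good to about 4 mm: a listed point, or the origin of a listed thing).
Readings, each from a call of its own:
- status.read_time_s(): time.
- status.read_q(): joint angles.
- status.read_joint_velocities(): joint speeds.
- status.read_joint_efforts(): joint torques, N m.
- status.read_tcp_pos(): TCP position.
- status.read_ee_rot(): TCP orientation.
- status.read_force(): force on the tool from outside, world axes, zero at the start.
- status.read_wrist_torque(): the same for the moment, N m.
- status.read_finger_gap(): finger opening in m.
Only numpy, scipy, OpenCV 4.12 (cv2) and the standard library are available. Lean on these libraries where they do the work, as an engineer would, in place of code of your own. Each camera call takes 0.05 s, during which the arm holds its last target.

### The job

The tube carousel of the air sampler is loose on its spindle: feel the play by rocking it side to side, pressing its rim down with a closed fingertip first at the left, then at the right, each time until it knocks home and you feel a light push of about 5 N. Then turn the knurled bearing nut clockwise until it has come up snug against the hub and the play is gone, without overtightening it, and rock the carousel again in the same way, left then right, to prove that it stands firm. Never lean on the carousel, touch none of its glass tubes, leave everything else on the bench alone, and take your hand off at the end.

Things in the scene. Friction and masses are not known exactly. Their poses are not given: they have to be found in the camera images.
- sampler: Air sampler with its cover off: a fixed cream box 240 (x) x 260 (y) x 98 mm high. Origin: centre of its underside on the bench; x points to its back (away from the robot), y to its left, z up. The carousel's vertical spindle passes through the origin. A parked port arm, 153 mm high, stands along the left half of its back edge (x 96 to 115, y 36 to 122 mm).
- carousel: Round aluminium tube carousel on the sampler: disc of radius 115, 8 mm thick, top face 118 mm above the bench when level. Origin on the spindle, 114 mm up; axes as the sampler's. It cannot turn. While loose it tips to any side (0.3 N at the rim, stays where left, may start tipped) until it knocks against the nut's flange, 2.5 to 7.5 mm down at the rim. Over 15 N on it bends the spindle.
- rim_left (a point): Point on the top face of the carousel at its left (+y of the sampler), 103 mm from the spindle, 12 mm inside the edge: where to press down. Moves with the carousel. No tubes stand at this side of the disc. Once it has knocked home it gives only about 0.3 to 0.4 mm per newton more; with the nut snug it gives that much from level.
- rim_right (a point): The same point at the right (-y of the sampler), 103 mm from the spindle.
- nut_grip (a point): Where to grip the bearing nut from above, at any yaw: on the spindle axis, 157 mm above the bench. The nut is a black knurled cylinder 44 mm in diameter, 134 to 164 mm above the bench. Fingertips must stay above its brass flange (104 mm in diameter, top at 134 mm). The spindle's stub (16 mm) ends at 170 mm.
- nut (a joint): Angle of the bearing nut in rad, growing clockwise seen from above (tightening); starts between -0.25 and 0.15. Turning it takes 0.12 N m, and it stays where left (when the hand stops, friction may hold part of this either way). Somewhere between 1.2 and 2.4 rad, different each time, its flange meets the hub; from there the torque to turn it on climbs: 0.4 N m is well snug, 0.6 the most.
- hub_top (a point): Centre of the top of the carousel's steel hub (110 mm in diameter, 128 mm above the bench when level), on which the nut's flange bears once tightened. The flange sinks 8 mm per turn. Its force on the hub, the bearing's preload, grows by about 80 N per rad; each newton adds 0.013 N m to the nut's torque. 3 to 40 N is snug; over 60 N crushes the bearing.
- tubes: Ten fragile glass tubes, 9 mm in diameter, standing 28 mm above the carousel's disc in its front and back parts, 85 mm from the spindle, none within 45 degrees of the left and right directions; carried by the carousel. Origin as the carousel's.
- screwdriver: Screwdriver lying left of the sampler, 170 mm long.
- jar_a: Clear jar with white lid, 58 mm across, 58 mm high, left of the sampler.
- jar_b: The same jar, right of the sampler.
- cassette: Yellow round filter cassette, 39 mm across, 42 mm high, left of the sampler.
- impinger: Amber glass wash bottle, 40 mm across, 117 mm high, right of the sampler.
- cap_tray: Blue tray 75 x 110 x 25 mm with brass caps, further right of the sampler.

How it is judged:
On the way, in this order (a step that is already met when the one before it is completed fails the run):
1. the left of the rim is pressed down to the end of the play (more than 3.2 mm below level, over 3 N) (contact force between the fingers and carousel above 3 N and z of rim_left in the frame of sampler below 0.1148 m), for 0.15 s.
2. then the right of the rim likewise (contact force between the fingers and carousel above 3 N and z of rim_right in the frame of sampler below 0.1148 m), for 0.15 s.
3. the nut bears on the hub with more than 3 N while nothing presses on the carousel (contact force between nut_flange and carousel above 3 N and contact force between the fingers and carousel below 0.3 N), for 0.2 s.
4. rocked again: the left, pressed with over 3 N, stays within 3.2 mm of level (contact force between the fingers and carousel above 3 N and y of the grasp point in the frame of sampler above 0.05 m and z of rim_left in the frame of sampler above 0.1148 m), for 0.15 s.
5. then the right likewise (contact force between the fingers and carousel above 3 N and y of the grasp point in the frame of sampler below -0.05 m and z of rim_right in the frame of sampler above 0.1148 m), for 0.15 s.
At the end, for the whole second after the job is handed in: The nut bears on the hub with 3 to 40 N, the carousel is level within 0.015 rad and at rest, and the robot touches nothing (contact force between nut_flange and carousel between 3 and 40 N and angle between carousel's own z axis and vertical below 0.015 rad and angular speed of carousel below 0.05 rad/s).
It fails at once if more than 15 N on the carousel (contact force between the fingers and carousel above 15 N).
It fails at once if the arm or the hand's body presses on the carousel with more than 15 N (contact force between the arm and carousel above 15 N).
It fails at once if nut overtightened (more than 60 N on the hub) (contact force between nut_flange and carousel above 60 N).
It fails at once if a glass tube touched with over 1.5 N (contact force between anything else and tubes above 1.5 N).
It fails at once if a bystander moved by more than 20 mm (distance of any of screwdriver, jar_a, jar_b, cassette, impinger, cap_tray from where it was at the start of the episode above 0.02 m).
It also fails if it takes over 72 s, if anything falls off the work surface, if the arm or the gripper's body presses on something with over 40 N, if the wrist force passes 120 N, or if a joint passes its speed limit or range.

## Working session

There is one attempt and no reset: what is moved stays moved. The work goes in short steps, each a Python script; the robot and the scene stay as the last script left them, time stands still between calls to the robot, and variables do not carry over. Pictures are saved under pics/ and viewed, and the job is handed in when it is done.

```bash
mkdir -p pics; ls; python3 - <<'E'
from plant import env, vision, sign_off, status
import cv2, numpy as np
for c in ["scene","top","wrist"]:
    im=vision.grab_frame(c); cv2.imwrite(f"pics/a_{c}.png",im[:,:,::-1])
    for t in ["sampler","carousel","nut_grip","rim_left","rim_right","hub_top"]:
        r=vision.place_of(t,c); print(c,t,[(np.round(d["at"],4),round(d["conf"],2)) for d in r[:2]])
print(vision.get_calibration("top")); print(status.read_time_s(),status.read_tcp_pos(),status.read_ee_rot(),status.read_force(),status.read_finger_gap())
E
```

```text
pics
scene sampler [(array([ 0.5459, -0.0607,  0.0034]), 0.65)]
scene carousel [(array([ 0.5492, -0.0588,  0.1158]), 0.72)]
scene nut_grip [(array([ 0.5456, -0.0559,  0.1532]), 0.62)]
scene rim_left [(array([0.5645, 0.041 , 0.1153]), 0.72)]
scene rim_right [(array([ 0.5253, -0.16  ,  0.1216]), 0.75)]
scene hub_top [(array([ 0.5485, -0.0591,  0.1297]), 0.78)]
top sampler [(array([ 0.5434, -0.0564, -0.0022]), 0.81), (array([ 0.5561, -0.2722, -0.0013]), 0.7)]
top carousel []
top nut_grip [(array([ 0.5468, -0.0565,  0.1569]), 0.65), (array([ 0.4423, -0.2523, -0.0034]), 0.46)]
top rim_left [(array([0.5621, 0.0411, 0.1156]), 0.92), (array([5.292e-01, 1.469e-01, 3.000e-04]), 0.32)]
top rim_right [(array([ 0.5218, -0.1601,  0.1205]), 0.68), (array([ 0.5541, -0.2712, -0.0052]), 0.38)]
top hub_top []
wrist sampler []
wrist carousel []
wrist nut_grip []
wrist rim_left []
wrist rim_right []
wrist hub_top []
{'camera_matrix': array([[400.20501351,   0.        , 284.61480023],
       [  0.        , 400.20501351, 216.42203809],
       [  0.        ,   0.        ,   1.        ]]), 'dist_coeffs': array([-0.11338615,  0.        ,  0.        ,  0.        ,  0.        ]), 'world_from_camera': array([[ 0.02172872,  0.99719479, -0.07162686,  0.48804948],
       [-0.99973804,  0.02115703, -0.00873074,  0.02135551],
       [-0.00719084,  0.0717978 ,  0.99739329,  1.25495938],
       [ 0.        ,  0.        ,  0.        ,  1.        ]])}
1.05 [ 0.21537518 -0.58673295  0.22674996] [[ 4.36413983e-05  3.44510245e-01 -9.38782557e-01]
 [-5.11009537e-05 -9.38782556e-01 -3.44510247e-01]
 [-9.99999998e-01  6.30075929e-05 -2.33649813e-05]] [0.88734012 0.390945   0.01148241] 0.09198224067012456
```

View pics/a_scene.png

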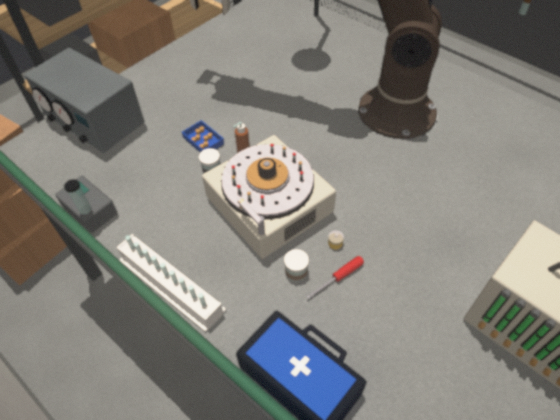

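View pics/a_top.png

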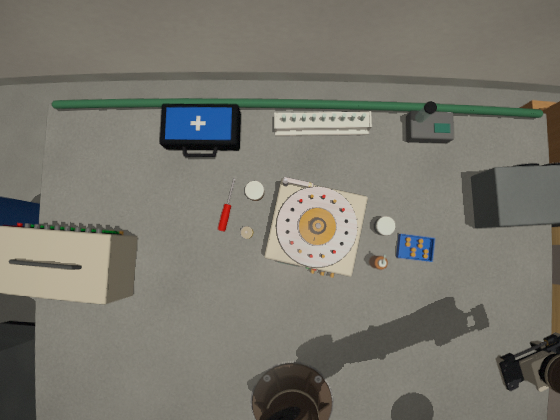

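```bash
cat > h.py <<'E'
from plant import env, vision, sign_off, status
import cv2, numpy as np
C=np.array([0.5465,-0.0570]); yaw=-0.197
ex=np.array([np.cos(yaw),np.sin(yaw)]); ey=np.array([-np.sin(yaw),np.cos(yaw)])
def R(a): # tool down, jaw axis at world angle a
    x=np.array([0,0,-1.]); y=np.array([np.cos(a),np.sin(a),0]); return np.column_stack([x,y,np.cross(x,y)])
def F(n=8):
    f=[];t=[]
    for _ in range(n): f.append(status.read_force());t.append(status.read_wrist_torque())
    return np.mean(f,0),np.mean(t,0),np.std(f,0),np.std(t,0)
E
python3 - <<'E'
from h import *
np.set_printoptions(precision=3,suppress=True)
print(F(),status.read_time_s())
print(vision.get_calibration("wrist")["mount"])
for a in np.arange(-3.1,3.2,0.4):
    q=env.ik([C[0],C[1],0.142],R(a)); print(round(a,2),q)
for s in (1,-1):
  for a in (yaw,yaw+np.pi):
    print(env.ik([*(C+s*0.103*ey),0.118],R(a)))
E
```

```text
(array([0.887, 0.391, 0.011]), array([-0.024,  0.003,  0.004]), array([0., 0., 0.]), array([0., 0., 0.])) 1.05
[[ 0.001  0.292 -0.957 -0.159]
 [ 1.    -0.001  0.001  0.   ]
 [-0.001 -0.957 -0.292 -0.079]
 [ 0.     0.     0.     1.   ]]
-3.1 [-0.741  0.646  1.155  1.919 -0.689  1.046 -2.383]
-2.7 [ 0.006  0.401  0.002  1.862 -0.001  0.878 -2.693]
-2.3 [ 0.081  0.405 -0.099  1.856  0.051  0.883 -2.342]
-1.9 [ 0.134  0.41  -0.17   1.851  0.087  0.888 -1.977]
-1.5 [ 0.205  0.419 -0.266  1.845  0.138  0.896 -1.625]
-1.1 [ 0.279  0.431 -0.367  1.839  0.192  0.906 -1.276]
-0.7 [ 0.349  0.446 -0.463  1.833  0.245  0.919 -0.925]
-0.3 [ 0.396  0.459 -0.53   1.829  0.283  0.929 -0.56 ]
0.1 [ 0.442  0.473 -0.597  1.825  0.323  0.941 -0.196]
0.5 [ 0.488  0.49  -0.665  1.821  0.364  0.955  0.166]
0.9 [ 0.533  0.509 -0.734  1.818  0.406  0.971  0.528]
1.3 [ 0.51   0.498 -0.698  1.82   0.384  0.963  0.948]
1.7 [ 0.537  0.51  -0.739  1.818  0.409  0.973  1.325]
2.1 [ 0.724  0.637 -1.064  1.804  0.628  1.086  1.531]
2.5 [ 0.724  0.637 -1.064  1.804  0.628  1.086  1.931]
2.9 [ 0.724  0.637 -1.064  1.804  0.628  1.086  2.331]
[ 0.237  0.527 -0.575  1.804  0.353  0.914 -0.692]
[ 0.524  0.705 -1.067  1.782  0.696  1.087  2.154]
[ 0.517  0.473 -0.44   1.858  0.257  0.867 -0.245]
[-0.543  0.691  1.152  1.943 -0.751  1.022 -2.381]
```

```bash
python3 - <<'E'
from h import *
np.set_printoptions(precision=4,suppress=True)
env.goto([*C,0.30],R(yaw)); env.grasp()
print(status.read_time_s(),status.read_finger_gap(),status.read_q(),F()[:2])
im=vision.grab_frame("wrist"); cv2.imwrite("pics/b_wrist.png",im[:,:,::-1])
for t in ["sampler","carousel","nut_grip","rim_left","rim_right","hub_top"]:
    r=vision.place_of(t,"wrist"); print(t,[(np.round(d["at"],4),round(d["conf"],2)) for d in r[:2]])
print(status.read_time_s())
E
```

```text
4.7417 0.000260286257133318 [ 0.4433  0.3188 -0.5781  1.6106  0.1806  1.266  -0.3631] (array([-0.1734, -0.1033,  0.1357]), array([-0.0525, -0.0986,  0.0049]))
sampler []
carousel []
nut_grip []
rim_left [(array([0.5661, 0.0399, 0.119 ]), 0.62)]
rim_right []
hub_top []
5.0917
```

View pics/b_wrist.png

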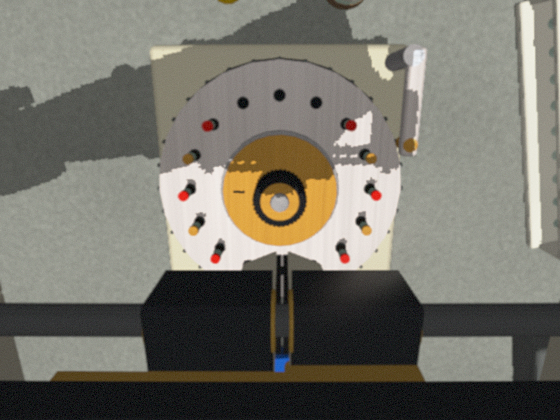

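```bash
cat >> h.py <<'E'
def ray(cam,px,z,T=None):
    c=vision.get_calibration(cam)
    if T is None: T=c["world_from_camera"]
    u=cv2.undistortPoints(np.array([[px]],float),c["camera_matrix"],c["dist_coeffs"])[0,0]
    d=T[:3,:3]@np.array([u[0],-u[1],-1]); o=T[:3,3]
    return o+d*(z-o[2])/d[2]
def wristT():
    T=np.eye(4);T[:3,:3]=status.read_ee_rot();T[:3,3]=status.read_tcp_pos()
    return T@vision.get_calibration("wrist")["mount"]
E
python3 - <<'E'
from h import *
np.set_printoptions(precision=4,suppress=True)
T=wristT()
print("stub",ray("wrist",(280,202),.170,T),"nut mid",ray("wrist",(279.5,198),.164,T))
for p in [(280,57),(160,185),(401,180)]: 
    w=ray("wrist",p,.118,T); print(p,w,(w[:2]-C)@np.array([ex,ey]).T)
for p in [(150,45),(420,45)]:
    w=ray("wrist",p,.098,T); print(p,w,(w[:2]-C)@np.array([ex,ey]).T)
im=cv2.imread("pics/b_wrist.png")[140:260,200:360]; cv2.imwrite("pics/b_crop.png",cv2.resize(im,None,fx=5,fy=5,interpolation=cv2.INTER_CUBIC))
E
```

```text
stub [ 0.5445 -0.0585  0.17  ] nut mid [ 0.5444 -0.0567  0.164 ]
(280, 57) [0.5668 0.0545 0.118 ] [-0.0019  0.1133]
(160, 185) [ 0.4328 -0.034   0.118 ] [-0.116   0.0003]
(401, 180) [ 0.6579 -0.0738  0.118 ] [0.1126 0.0054]
(150, 45) [0.4536 0.0897 0.098 ] [-0.1198  0.1256]
(420, 45) [0.6935 0.0419 0.098 ] [0.1248 0.1258]
```

View pics/b_crop.png

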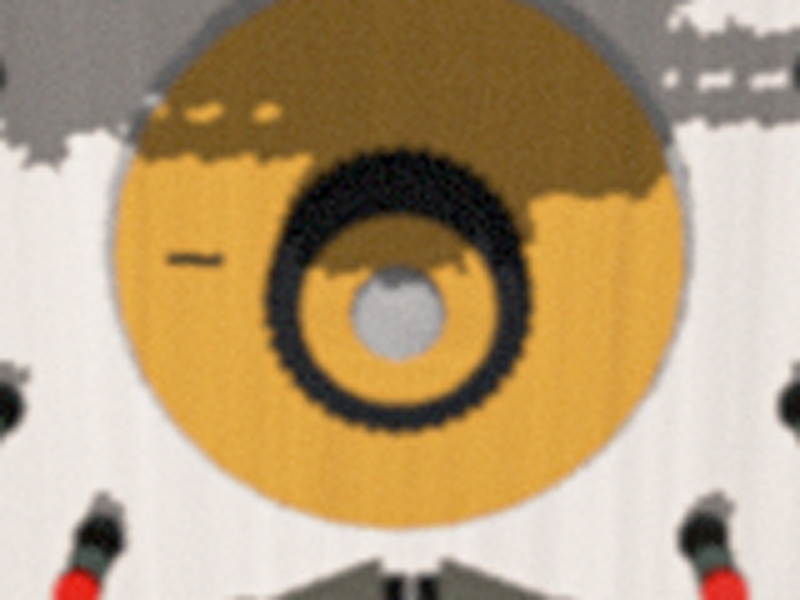

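```bash
sed -i 's/^C=.*/C=np.array([0.5452,-0.0578]); yaw=-0.197/' h.py
cat >> h.py <<'E'
def press(s, zmin, stop=4.5):
    P=C+s*0.103*ey
    env.movel([*P,0.145],R(yaw),v=0.15)
    env.movel([*P,0.128],v=0.06); env.wait(0.15)
    f0=F()[0]; z0=status.read_tcp_pos()[2]
    print("pre",f0,z0,status.read_time_s())
    hit=env.movel([*P,zmin],v=0.012,stop_force=stop)
    for i in range(4):
        f=F()[0]-f0; print("hit",hit,f,status.read_tcp_pos(),status.read_time_s()); env.wait(0.12)
    return P,f0
E
python3 - <<'E'
from h import *
np.set_printoptions(precision=4,suppress=True)
env.goto([*(C+0.103*ey),0.25],R(yaw))
press(1,0.106)
E
```

```text
pre [ 0.0236 -0.2961 -0.7947] 0.1281896663518587 7.05
hit True [ 0.1825 -0.1344  5.84  ] [0.5655 0.0431 0.1115] 8.3167
hit True [-0.4058 -0.0062  5.7308] [0.5655 0.0431 0.1116] 8.4333
hit True [-0.4499  0.0212  6.5996] [0.5654 0.0432 0.1116] 8.55
hit True [-0.4856  0.6999  6.7121] [0.5654 0.0432 0.1115] 8.6667
```

```bash
python3 - <<'E'
from h import *
np.set_printoptions(precision=4,suppress=True)
P=C+0.103*ey
env.movel([*P,0.20],v=0.15)
env.movel([*(C-0.103*ey),0.20],v=0.25)
press(-1,0.106)
E
```

```text
pre [-0.0208 -0.1286 -0.3009] 0.12825555533879843 11.6
hit True [-0.39   -0.3403  6.3771] [ 0.5252 -0.1589  0.1117] 12.8583
hit True [-0.4314  0.2813  5.7752] [ 0.5252 -0.1589  0.1118] 12.975
hit True [0.3128 0.8654 5.701 ] [ 0.5252 -0.1589  0.1118] 13.0917
hit True [-0.703  -0.3587  5.6421] [ 0.5252 -0.1589  0.1118] 13.2083
```

```bash
python3 - <<'E'
from h import *
np.set_printoptions(precision=4,suppress=True)
P=C-0.103*ey
env.movel([*P,0.22],v=0.15)
env.release()
env.goto([*C,0.22],R(yaw))
q=np.array(status.read_q()); q[6]=2.3; env.move_j(q)
env.wait(0.2)
print(status.read_time_s(),status.read_tcp_pos(),status.read_ee_rot()[:,1],status.read_q(),F()[:2])
T=wristT(); im=vision.grab_frame("wrist"); cv2.imwrite("pics/c_wrist.png",im[:,:,::-1])
np.save("T.npy",T)
E
```

```text
18.6583 [ 0.5454 -0.0565  0.2201] [-0.8116  0.5843 -0.0001] [ 0.4443  0.3821 -0.5873  1.7342  0.2345  1.0957  2.2998] (array([ 0.6986, -0.1533,  0.4815]), array([ 0.1802, -0.0998,  0.0281]))
```

View pics/c_wrist.png

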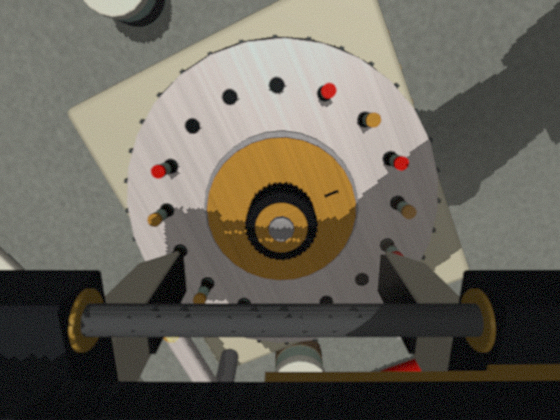

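```bash
python3 - <<'E'
from h import *
np.set_printoptions(precision=4,suppress=True)
T=np.load("T.npy"); print("stub",ray("wrist",(281,229),.170,T))
for p in [(247,225),(315,225)]: print(ray("wrist",p,.16,T))
im=cv2.imread("pics/c_wrist.png")[170:270,210:350]; cv2.imwrite("pics/c_crop.png",cv2.resize(im,None,fx=5,fy=5,interpolation=cv2.INTER_CUBIC))
E
```

```text
stub [ 0.5432 -0.0598  0.17  ]
[ 0.5611 -0.0716  0.16  ]
[ 0.5263 -0.0466  0.16  ]
```

View pics/c_crop.png

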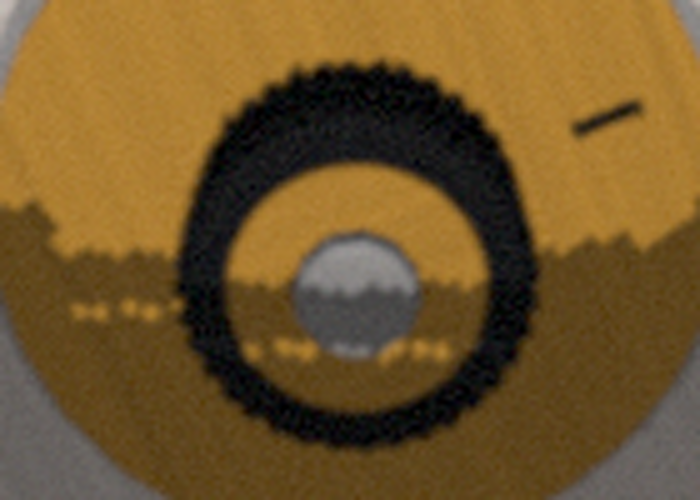

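```bash
sed -i 's/^C=.*/C=np.array([0.5443,-0.0585]); yaw=-0.197/' h.py
python3 - <<'E'
from h import *
np.set_printoptions(precision=4,suppress=True)
env.movel([*C,0.175],v=0.1); env.movel([*C,0.143],v=0.06); env.wait(0.2)
print(status.read_time_s(),status.read_tcp_pos(),F()[:2])
env.grasp(); env.wait(0.3)
print(status.read_time_s(),status.read_finger_gap(),status.read_tcp_pos(),F()[:2],status.read_q())
print(status.read_ee_rot()[:,1])
E
```

```text
20.1917 [ 0.5445 -0.0585  0.1433] (array([-1.0615,  0.3232,  0.7885]), array([ 0.1964, -0.031 , -0.0101]))
21.3083 0.043468859578997626 [ 0.5444 -0.0586  0.143 ] (array([ 1.557 , -1.8279,  0.0065]), array([-0.0298, -0.3374,  0.0255])) [ 0.4202  0.4606 -0.5594  1.831   0.2978  0.9338  2.2464]
[-0.8116  0.5842 -0.0003]
```

```bash
cat >> h.py <<'E'
def turn(q,d,n=6):
    q=q.copy(); q[6]+=d; env.move_j(q)
    f,t,_,_=F(n); qa=np.array(status.read_q())
    print(f"t {status.read_time_s():.2f} q7cmd {q[6]:.3f} act {qa[6]:.3f} f {np.round(f,1)} tz {t[2]:.3f} gap {status.read_finger_gap():.4f} rotang {np.arctan2(*status.read_ee_rot()[1::-1,1]):.3f}")
    return q,t[2]
E
python3 - <<'E'
from h import *
q=np.array(status.read_q()); q0=q.copy()
for d in (-.3,-.3,-.2,-.1):
    q,t=turn(q,d)
np.save("q.npy",q)
E
```

```text
t 21.70 q7cmd 1.946 act 1.950 f [ 3.3 -0.7 -7.3] tz -0.085 gap 0.0434 rotang 2.222
t 22.09 q7cmd 1.646 act 1.650 f [  5.   -1.5 -11.5] tz -0.121 gap 0.0429 rotang 1.921
t 22.40 q7cmd 1.446 act 1.450 f [  6.7  -1.9 -13.8] tz -0.145 gap 0.0431 rotang 1.721
t 22.65 q7cmd 1.346 act 1.350 f [  7.3  -1.7 -15.3] tz -0.134 gap 0.0432 rotang 1.621
```

```bash
cat >> h.py <<'E'
A0=2.522; Z0=0.143
def turn2(a,n=8,verbose=True):
    z=Z0-8e-3/(2*np.pi)*(A0-a)
    q=env.ik([*C,z],R(a)); env.move_j(q)
    f,t,_,_=F(n)
    print(f"t {status.read_time_s():.2f} a {a:.3f} act {np.arctan2(*status.read_ee_rot()[1::-1,1]):.3f} q7 {status.read_q()[6]:.3f} f {np.round(f,1)} tau {np.round(t,3)} gap {status.read_finger_gap():.4f} z {status.read_tcp_pos()[2]:.4f} e7 {status.read_joint_efforts()[6]:.3f}")
    return t[2]
E
python3 - <<'E'
from h import *
print(status.read_joint_efforts(),F()[1], status.read_tcp_pos())
turn2(1.62); turn2(1.52);turn2(1.47)
E
```

```text
[ -0.76079383 -66.60387039  -9.54802662 -27.03271866  -0.99045597
   2.44325794  -0.38832813] [-0.28561658 -1.79299742 -0.13401804] [ 0.54458885 -0.05914148  0.14207167]
t 22.90 a 1.620 act 1.622 q7 1.350 f [ 3.9 -3.  -4.8] tau [-0.595 -1.126 -0.068] gap 0.0432 z 0.1419 e7 0.192
t 23.15 a 1.520 act 1.521 q7 1.262 f [ 4.9 -4.1 -5.2] tau [-0.721 -1.147 -0.115] gap 0.0434 z 0.1418 e7 -0.303
t 23.40 a 1.470 act 1.471 q7 1.218 f [ 4.  -4.  -4.7] tau [-0.7   -1.145 -0.059] gap 0.0435 z 0.1417 e7 -0.145
```

```bash
python3 - <<'E'
from h import *
im=vision.grab_frame("wrist"); cv2.imwrite("pics/d_wrist.png",im[:,:,::-1])
im=vision.grab_frame("top"); cv2.imwrite("pics/d_top.png",cv2.resize(im[160:300,240:400,::-1],None,fx=4,fy=4))
E
```

```text
(no output)
```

View pics/d_wrist.png

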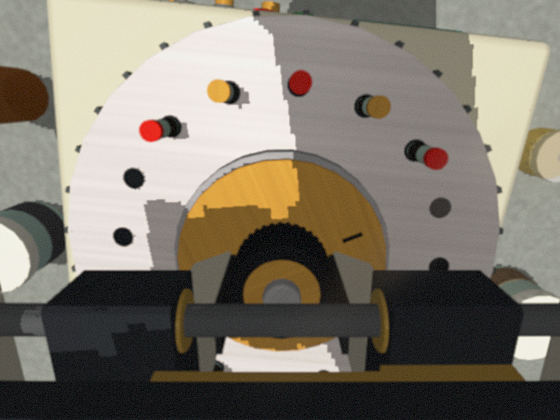

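```bash
python3 - <<'E'
from h import *
a=1.47
b=[]
while a>0.2:
    a-=0.1
    t=turn2(a)
    if abs(t)>0.26: break
E
```

```text
t 23.75 a 1.370 act 1.371 q7 1.131 f [ 4.6 -3.2 -4.2] tau [-0.787 -1.156 -0.125] gap 0.0435 z 0.1416 e7 -0.306
t 24.00 a 1.270 act 1.271 q7 1.043 f [ 4.6 -4.8 -4.3] tau [-0.872 -1.136 -0.146] gap 0.0433 z 0.1415 e7 -0.309
t 24.25 a 1.170 act 1.171 q7 0.956 f [ 3.4 -4.4 -3.7] tau [-0.904 -1.117 -0.127] gap 0.0431 z 0.1414 e7 -0.310
t 24.50 a 1.070 act 1.071 q7 0.868 f [ 4.2 -4.7 -4.4] tau [-0.957 -1.054 -0.086] gap 0.0432 z 0.1412 e7 -0.312
t 24.75 a 0.970 act 0.970 q7 0.780 f [ 4.1 -5.  -4.1] tau [-1.025 -1.054 -0.11 ] gap 0.0435 z 0.1411 e7 -0.314
t 25.00 a 0.870 act 0.870 q7 0.693 f [ 4.1 -5.  -4.9] tau [-1.057 -1.029 -0.123] gap 0.0431 z 0.1410 e7 -0.314
t 25.25 a 0.770 act 0.770 q7 0.605 f [ 4.3 -5.  -4.4] tau [-1.092 -1.002 -0.183] gap 0.0433 z 0.1408 e7 -0.261
t 25.50 a 0.670 act 0.671 q7 0.517 f [ 3.1 -4.8 -3.3] tau [-1.191 -0.901  0.045] gap 0.0431 z 0.1408 e7 -0.439
t 25.75 a 0.570 act 0.571 q7 0.429 f [ 3.2 -6.3 -2.6] tau [-1.238 -0.84   0.145] gap 0.0436 z 0.1406 e7 -0.629
t 26.00 a 0.470 act 0.471 q7 0.341 f [ 2.8 -5.8 -3.2] tau [-1.279 -0.736  0.36 ] gap 0.0436 z 0.1406 e7 -0.826
```

```bash
python3 - <<'E'
from h import *
np.set_printoptions(precision=4,suppress=True)
env.wait(0.3); print(F()[:2],status.read_time_s())
T=wristT();im=vision.grab_frame("wrist"); cv2.imwrite("pics/e1.png",im[:,:,::-1])
env.release(); env.wait(0.2); print(F()[:2],status.read_time_s())
im=vision.grab_frame("wrist"); cv2.imwrite("pics/e2.png",im[:,:,::-1])
cv2.imwrite("pics/e.png",np.hstack([cv2.imread("pics/e1.png")[100:400,100:460],cv2.imread("pics/e2.png")[100:400,100:460]]))
E
```

```text
(array([ 3.1901, -6.0016, -2.5918]), array([-1.2486, -0.7713,  0.4114])) 26.3
(array([0.4648, 0.1624, 0.3728]), array([-0.0544, -0.1714,  0.0233])) 27.475
```

View pics/e.png

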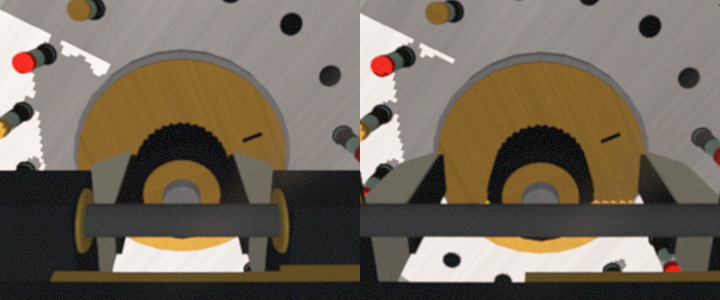

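```bash
python3 - <<'E'
from h import *
np.set_printoptions(precision=4,suppress=True)
env.grasp(); env.wait(0.2); print(F()[:2],status.read_time_s())
for a in (.50,.53,.55): turn2(a)
env.wait(0.2); print(F()[:2])
im=vision.grab_frame("wrist"); cv2.imwrite("pics/f1.png",im[:,:,::-1])
env.release(); env.wait(0.2); print(F()[:2],status.read_time_s())
im=vision.grab_frame("wrist"); cv2.imwrite("pics/f2.png",im[:,:,::-1])
cv2.imwrite("pics/f.png",np.hstack([cv2.imread("pics/e2.png")[100:400,200:460],cv2.imread("pics/f1.png")[100:400,200:460],cv2.imread("pics/f2.png")[100:400,200:460]]))
E
```

```text
(array([-3.7695, -2.4301,  3.8715]), array([-0.322 ,  0.743 ,  0.0099])) 28.5417
t 28.79 a 0.500 act 0.498 q7 0.365 f [-5.5 -0.6  6.3] tau [-0.285  0.991 -0.558] gap 0.0434 z 0.1404 e7 0.697
t 29.04 a 0.530 act 0.529 q7 0.391 f [-4.1 -1.9  5.5] tau [-0.347  0.992 -0.511] gap 0.0437 z 0.1404 e7 0.638
t 29.29 a 0.550 act 0.549 q7 0.409 f [-5.2 -0.5  5.4] tau [-0.373  0.989 -0.501] gap 0.0434 z 0.1405 e7 0.603
(array([-4.5092, -2.4007,  4.9967]), array([-0.3218,  0.9906, -0.5166]))
(array([-0.3415,  0.5408, -0.0999]), array([-0.0019, -0.1133,  0.0208])) 30.6667
```

View pics/f.png

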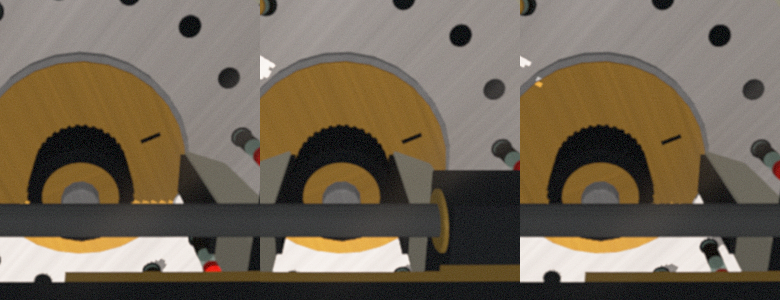

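```bash
python3 - <<'E'
from h import *
np.set_printoptions(precision=4,suppress=True)
env.movel([*C,0.22],v=0.12)
im=vision.grab_frame("scene"); cv2.imwrite("pics/g_scene.png",im[:,:,::-1])
env.grasp()
env.goto([*(C+0.103*ey),0.20],R(yaw))
P,f0=press(1,0.112,4.0)
E
```

```text
pre [ 0.3535 -0.1377 -0.4362] 0.12823927328911666 34.9833
hit True [-0.7439  0.4268  5.9516] [0.5645 0.0424 0.1164] 35.9083
hit True [-1.5535 -0.16    5.5474] [0.5645 0.0424 0.1165] 36.025
hit True [-0.9303  0.1458  5.8703] [0.5645 0.0424 0.1165] 36.1417
hit True [-1.8683 -0.132   5.1495] [0.5645 0.0424 0.1165] 36.2583
```

Left is firm (z 0.1165 at 5–6 N, against 0.1115 when loose). Now the right.

```bash
python3 - <<'E'
from h import *
np.set_printoptions(precision=4,suppress=True)
env.movel([*(C+0.103*ey),0.20],v=0.15)
env.movel([*(C-0.103*ey),0.20],v=0.25)
press(-1,0.112,4.0)
env.movel([*(C-0.103*ey),0.30],v=0.15); env.wait(0.5)
print(F()[:2],status.read_time_s())
im=vision.grab_frame("scene"); cv2.imwrite("pics/h_scene.png",im[:,:,::-1])
im=vision.grab_frame("top"); cv2.imwrite("pics/h_top.png",im[:,:,::-1])
E
```

```text
pre [-0.3358 -0.4817 -0.846 ] 0.12823117831685865 39.1583
hit True [0.9131 0.9995 6.404 ] [ 0.5242 -0.1594  0.1164] 40.0833
hit True [-0.6419  1.043   5.1809] [ 0.5242 -0.1595  0.1165] 40.2
hit True [-0.2127  0.0436  5.7309] [ 0.5242 -0.1595  0.1165] 40.3167
hit True [0.2803 0.8729 5.5951] [ 0.5242 -0.1595  0.1165] 40.4333
(array([-0.1508, -1.3677,  0.5859]), array([-0.0159, -0.0261,  0.0057])) 42.425
```

View pics/h_scene.png

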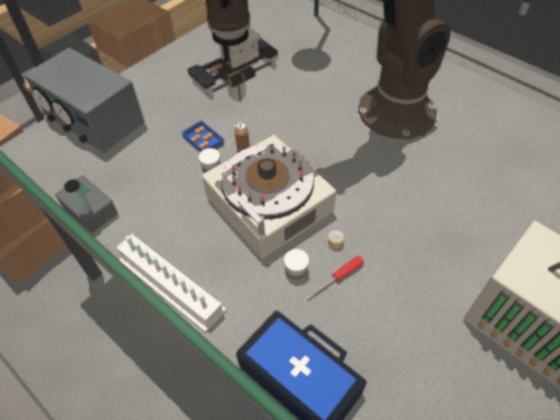

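The scene picture shows the hand clear of everything at about (235,80). The carousel is level at (267,180), and the jars, screwdriver, cassette, bottle and tray are where they were at the start.

```bash
python3 -c "
from h import *
sign_off(); print(status.read_time_s())"
```

```text
the job is handed in; nothing more can be done
the job is handed in; nothing more can be done
```

I rocked the loose carousel, tightened the nut, rocked it again and found it firm, then took the hand off and handed the job in at about 42 s. The hand-in gives no verdict, so I don't know how it was judged.

| Check | Force | Fingertip height, left | Fingertip height, right |
|---|---|---|---|
| Before tightening | about 6 N | 0.1115 m | 0.1118 m |
| After tightening | 5–6 N | 0.1165 m | 0.1165 m |

Level is 0.118 m, so the rim went down about 6 mm before and about 1.5 mm after.

- **Tightening:** I turned the nut clockwise about 2.05 rad, and the torque began to climb near the end. The torque readings disagreed: about 0.39 N m after stopping clockwise, but 0.5–0.56 N m turning back. That put the preload possibly as high as about 37 N, so I eased the nut back 0.08 rad.
- **Preload:** I estimate about 20–30 N, inside the 3–40 N band. It is inferred from torque and angle, not measured directly.
- **Odd reading:** while the nut turned freely, the torque after each stop had the opposite sign to what I expected. I put this down to friction, but did not confirm it.
- **Last checks:** the force with the hand off was near zero. In the final scene picture, judged by eye, the carousel looks level and nothing else on the bench has moved.

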